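# Set the silver filter wheel to its mark

### The arm

A 6-joint arm with a two-finger parallel gripper is mounted at the origin on the work surface. World frame = base frame: x ahead of the robot, y to its left, z up, the work surface at z = 0. Lengths are in mm, angles in rad, forces in N, time in s.
With the tool pointing down it reaches from about 300 to 775 mm from the base axis. Payload 14.6 kg.
Tool frame: the origin (TCP) lies on the mounting face of the last link; the fingertips stand 199 mm ahead of it and the grasp point (between the pads) lies 180 mm ahead of it; z points along the fingers, y is the line along which they close (so a half turn about z gives the same grasp; the last joint's range is limited). The gripper opens to 94 mm and grips with 3 to 60 N. Pads are 16 mm wide; open, the fingers measure 119 mm over their backs; the gripper's body (75 mm by 177 mm) begins 78 mm behind the grasp point.
Start: joints at [1.209, 0.3, 1.521, -0, 1.321, -0.067], TCP at [159.8, 526.265, 404.646] pointing down, gripper open.
Joint ranges: [-3.03, 3.03], [-0.79, 2.21], [0.23, 2.52], [-1.04, 4.18], [0, 3.07], [-2.55, 2.55]. Speed limits (rad/s): [2.22, 2.22, 2.57, 3.14, 3.14, 3.14].

### API

Orientations are given as [roll, pitch, yaw] about the fixed x, y, z axes, in that order (R = Rz(yaw) Ry(pitch) Rx(roll)).
In Python, from rig import arm gives the robot as it stands.
- The arm moves only by the shell command python3 -m pendant 'ROWS' [FORCE]. ROWS is JSON, a list of rows, each a list of 3 entries, a list of its own where there are three numbers: the shift along the tool's x, y, z in mm, then the turn, a rotation vector about the tool's x, y, z in rad, then the opening, from 0 (shut) to 1 (fully open). A call has 1 to 20 rows; each row is the pose to reach, as a shift and turn from the pose commanded when the call began, along the tool's axes at that moment; what a row does not reach only later rows make up. A row lasts 1/8 s, in which the tool goes at most 62.5 mm and 10.7 degrees, less where a joint would pass 70% of its speed; a pose out of reach is approached as far as the arm can. A call with a gripper value outside its range is refused whole. The fingers move at their own pace and stop on an object; FORCE is the grip in N (left out, the last holds). Time passes only in rows, so rows that repeat a pose let the fingers close. It gives the time, the measured TCP pose, the force, the opening and the grip force at its end, in the units of the state.
- arm.get_obs(): the state, without advancing time (a new reading comes with each control period).
- arm.get_image(name): name is "scene" or "top" or "wrist"; returns (picture, depth): 384x512x3 uint8, blue, green, red; 384x512 float32, mm along the optical axis (not along the pixel's ray), 0 where there is no reading.
- arm.calibration(name): a dict with "mtx" (3x3 intrinsics, pixels), "world_from_camera" (4x4, takes a point from camera to world coordinates). Camera axes: x right, y down, z forward; pixel columns grow to the right and rows downward; lengths in mm; the calibration is good to about 2 mm. The wrist camera is an equidistant fisheye: a pixel r from the principal point sees the ray r / f radians off the axis. A picture is of the moment at which its call begins: read the wrist's pose just before it. calibration takes no time and is no camera call; for the wrist camera it gives the pose at the moment of the call.
- arm.close_job(): hands the job in; it is judged then, once.
The state is a dict: "t": time; "joints": joint angles; "dq": joint speeds; "joint_torque": joint torques, N m; "tcp_pos": TCP position; "tcp_rot": TCP orientation; "contact_force": force on the tool from outside, world axes, zero at the start; "wrist_torque": the same for the moment, N m; "gripper_width": finger opening in mm; "grasp_force": force on a finger pad.
Only numpy, scipy, OpenCV 4.12 (cv2) and the standard library are available. Lean on these libraries where they do the work, as an engineer would, in place of code of your own. Each camera call takes 0.05 s, during which the arm holds its last target. There are 200 camera calls.

### The job

Two filter wheels stand on the microscopy bench. Turn the silver one until the red mark engraved across its rim faces the brass pointer on its own stand, and leave it there. Do not turn the black wheel.

Things in the scene. Friction and masses are not known exactly. Their poses are not given: they have to be found in the camera images.
- silver_wheel: Silver filter wheel, a round dish of 160 mm diameter on an upright axis. Origin on the axis at its underside, 18 mm above the bench; z up, x towards the red mark. Raised rim to pinch from above and lead round: radius 69 to 80 mm, top 42 mm above the origin; floor inside 8 mm above it, low hub 13 mm in radius. Turns both ways without stops; moves at about 1 N on the rim, stays where left.
- silver_mark (a point): Outer top edge of the silver wheel's rim at its red mark: 80 mm from the axis, 42 mm above the wheel's origin. The mark is a 7 mm wide red line across the rim, down both its sides and over the floor to the hub. It starts 0.6 to 1.5 rad counter-clockwise of the pointer, seen from above.
- silver_pointer (a point): Tip of the fixed brass pointer on the silver wheel's round dark grey stand (200 mm diameter, 14 mm thick): 83 mm from the axis, level with the rim's top, pointing inwards at it. A level cone up to 15 mm thick on a brass post 16 mm wide, 106 to 120 mm from the axis, top 67 mm above the bench; keep the fingers clear of it.
- black_mark (a point): Outer top edge of the black wheel's rim at its white mark, 80 mm from its axis. The black wheel, its stand and brass pointer have the same sizes as the silver one's; the two axes are at least 280 mm apart. It must not be turned.
Not all that is in view belongs to the job. Leave any green look-alike of the part that bears silver_wheel alone.

How it is judged:
By the outcome, as a careful person would: the job done as asked, in the order asked, and still so for the second after the job is handed in, with the robot touching nothing.
It also fails if it takes over 35 s, if anything falls off the work surface, if the arm or the gripper's body presses on something with over 40 N, if the wrist force passes 120 N, or if a joint passes its speed limit or range.

## Working session

There is one attempt and no reset: what is moved stays moved. The work goes in short steps, Python scripts to look and compute and a shell command to move; the robot and the scene stay as the last step left them, time stands still between calls to the robot, and variables do not carry over. Pictures are saved under pics/ and viewed, at most 10 in all, crops included, and the job is handed in when it is done.

```bash
mkdir -p pics; ls; python3 - <<'E'
from rig import arm
import cv2,numpy as np
for n in("scene","top"):
    im,d=arm.get_image(n); cv2.imwrite(f"pics/{n}0.png",im); np.savez(f"{n}0.npz",im=im,d=d,**arm.calibration(n))
    print(n,np.round(arm.calibration(n)["world_from_camera"],2).tolist(),arm.calibration(n)["mtx"].tolist())
o=arm.get_obs();print(o)
E
```

```text
pics
scene [[0.47, 0.73, -0.5, 1098.01], [0.88, -0.38, 0.27, -200.87], [0.0, -0.57, -0.82, 1094.13], [0.0, 0.0, 0.0, 1.0]] [[447.51024868207185, 0.0, 258.71487595183726], [0.0, 447.51024868207185, 189.68234274245296], [0.0, 0.0, 1.0]]
top [[-0.01, -1.0, 0.06, 409.07], [-1.0, 0.01, 0.03, 106.06], [-0.03, -0.06, -1.0, 1193.38], [0.0, 0.0, 0.0, 1.0]] [[421.16028812233327, 0.0, 257.6039283010756], [0.0, 421.16028812233327, 199.47895783796295], [0.0, 0.0, 1.0]]
{'t': 0.1, 'joints': array([ 1.20938749e+00,  3.00418535e-01,  1.52154198e+00, -2.59437838e-06,
        1.32069553e+00, -6.65704656e-02]), 'dq': array([ 0.0017459 , -0.00101023, -0.00174253,  0.00193873, -0.00138371,
        0.0011141 ]), 'joint_torque': array([ 1.76014106e-03, -5.32641256e+01, -3.53280473e+01,  7.09620793e-02,
        2.35517370e-02, -7.04013974e-05]), 'tcp_pos': array([159.79748677, 526.23959569, 404.13159158]), 'tcp_rot': array([-3.14053146e+00, -6.82303733e-05,  2.84675489e+00]), 'contact_force': array([-0.19916265,  0.8500138 , -0.34781239]), 'wrist_torque': array([-0.00704112,  0.00549397, -0.0546959 ]), 'grasp_force': 0.0, 'gripper_width': 94.00414437594054}
```

View pics/top0.png

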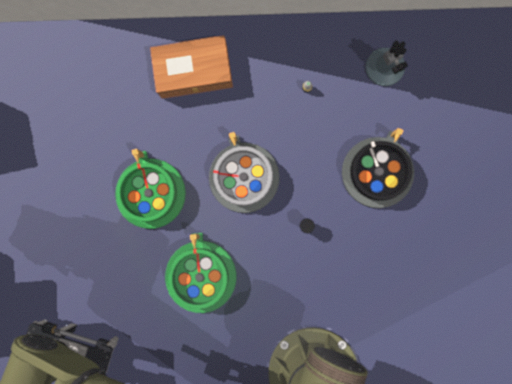

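View pics/scene0.png

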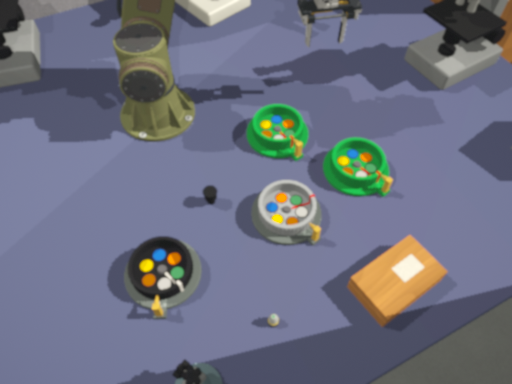

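The top view shows the silver wheel at about (243,176), with its red mark to the left at (213,172) and its pointer at (234,140). The black wheel is at (380,170), and there are two green look-alikes at (150,192) and (200,276). Next I'll enlarge crops.

```bash
python3 - <<'E'
import cv2
a=cv2.imread("pics/top0.png")[125:220,200:290]; b=cv2.imread("pics/scene0.png")[170:250,240:330]
a=cv2.resize(a,(400,422),interpolation=cv2.INTER_CUBIC); print(400/90,422/95)
b=cv2.resize(b,(400,356),interpolation=cv2.INTER_CUBIC)
b=cv2.copyMakeBorder(b,0,66,0,0,cv2.BORDER_CONSTANT)
cv2.imwrite("pics/crop0.png",cv2.hconcat([a,b]))
E
```

```text
4.444444444444445 4.442105263157894
```

View pics/crop0.png

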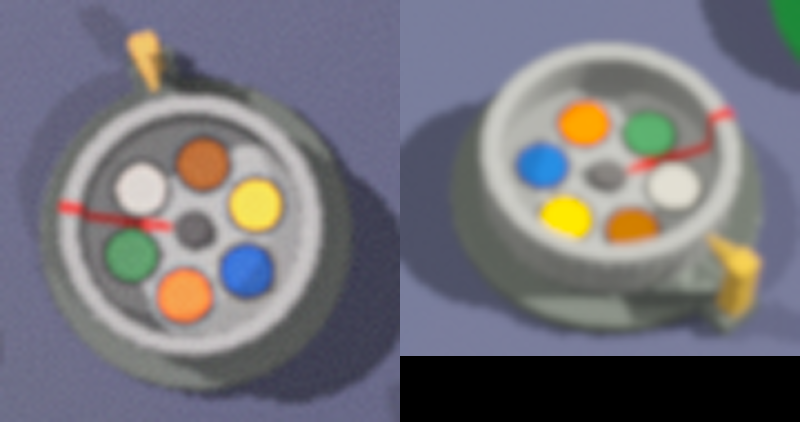

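The crop puts the silver rim's centre at about (190,224), the mark's outer end at (60,207) and the pointer tip at (155,91) in the top view. In the scene view they are at about (210,150), (334,113) and (308,238), each within its own half. I'll triangulate these and cross-check with depth.

```bash
cat > m.py <<'E'
import numpy as np
C={n:dict(np.load(f"{n}0.npz")) for n in("top","scene")}
def ray(n,uv):
    c=C[n];T=c["world_from_camera"];r=T[:3,:3]@np.linalg.inv(c["mtx"])@[*uv,1];return T[:3,3],r/np.linalg.norm(r)
def tri(a,b):
    p,d=ray("top",a);q,e=ray("scene",b)
    s,t=np.linalg.lstsq(np.c_[d,-e],q-p,rcond=None)[0];x,y=p+s*d,q+t*e
    return (x+y)/2,np.linalg.norm(x-y)
def onz(n,uv,z):
    p,d=ray(n,uv);return p+d*(z-p[2])/d[2]
E
python3 - <<'E'
from m import *
import cv2
np.set_printoptions(precision=1,suppress=True)
k=4.444
T=lambda x,y:(200-.5+x/k+.0,125-.5+y/k)
S=lambda x,y:(240-.5+x/k,170-.5+y/k)
for n,a,b in(("mark",(60,207),(334,113)),("tip",(155,91),(308,238))):
    print(n,*tri(T(*a),S(*b)),onz("top",T(*a),60),onz("scene",S(*b),60))
# depth: rim points
for n in C:
    c=C[n];d=c["d"];v,u=np.mgrid[:384,:512];K=c["mtx"];P=np.stack([(u-K[0,2])/K[0,0]*d,(v-K[1,2])/K[1,1]*d,d],-1)@c["world_from_camera"][:3,:3].T+c["world_from_camera"][:3,3]
    ctr=onz("top",T(190,224),60);
    m=(np.hypot(P[...,0]-ctr[0],P[...,1]-ctr[1])<95)&(abs(P[...,2]-60)<6)&(d>0)
    q=P[m];print(n,"ctr",ctr,m.sum(),np.median(q[:,2]))
    r0=np.hypot(*(q[:,:2]-ctr[:2]).T);q=q[(r0<88)&(r0>60)]
    A=np.c_[2*q[:,:2],np.ones(len(q))];s=np.linalg.lstsq(A,(q[:,:2]**2).sum(1),rcond=None)[0];print("fit",s[:2],np.sqrt(s[2]+s[0]**2+s[1]**2))
    # colour: rim edge in image by bright grey
# edges of rim in both views at z=60
e=np.array([onz("top",T(*p),60) for p in((59,224),(322,224),(190,95),(190,353))]);print(e,e.mean(0))
e=np.array([onz("scene",S(*p),60) for p in((80,150),(341,150),(210,43),(210,258))]);print(e,e.mean(0))
E
```

```text
mark [556.3 265.6  58.4] 0.922351141417395 [555.9 265.   60. ] [557.3 265.3  60. ]
tip [626.4 205.4  57.7] 1.9623917613101036 [626.4 206.1  60. ] [627.1 203.5  60. ]
top ctr [544.1 185.4  60. ] 714 58.94518805533505
fit [543.6 185.3] 74.34691273490546
scene ctr [544.1 185.4  60. ] 659 59.00175952273594
fit [544.6 182.9] 74.2476791232435
[[545.5 265.7  60. ]
 [542.8 105.   60. ]
 [623.5 184.6  60. ]
 [465.4 186.2  60. ]] [544.3 185.4  60. ]
[[507.8 111.5  60. ]
 [582.8 254.6  60. ]
 [474.2 223.5  60. ]
 [611.7 144.5  60. ]] [544.1 183.5  60. ]
```

The rim centre is about (544.2,184.6) and the rim top is at z≈59–60. The mark sits 81.8 mm from the axis and the tip 84.9 mm, which fits the given sizes. The turn needed is about 1.18 rad clockwise. I'll hover over the near-right rim, keeping the present yaw, which is radial there.

```bash
cat > s.py <<'E'
from rig import arm
import numpy as np
from scipy.spatial.transform import Rotation as R
np.set_printoptions(precision=1,suppress=True)
def shift(target):
    o=arm.get_obs();r=R.from_euler("xyz",o["tcp_rot"]);return r.inv().apply(np.array(target)-o["tcp_pos"])
E
python3 - <<'E'
from s import *
c=np.array([544.2,184.6]);yaw=arm.get_obs()["tcp_rot"][2];phi=yaw-np.pi/2+np.pi
p=c+74.5*np.array([np.cos(phi),np.sin(phi)]);print(phi,p,shift([*p,330]))
E
```

```text
4.417551218383673 [522.6 113.3] [-467.1 -289.6   74.4]
```

```bash
python3 -m pendant '[[[-46,-29,0],[0,0,0],1],[[-93,-58,0],[0,0,0],1],[[-140,-87,0],[0,0,0],1],[[-187,-116,0],[0,0,0],1],[[-234,-145,0],[0,0,0],1],[[-280,-174,0],[0,0,0],0.6],[[-327,-203,0],[0,0,0],0.45],[[-374,-232,20],[0,0,0],0.45],[[-420,-261,40],[0,0,0],0.45],[[-450,-280,60],[0,0,0],0.45],[[-467,-289.5,74],[0,0,0],0.45],[[-467,-289.5,74],[0,0,0],0.45],[[-467,-289.5,74],[0,0,0],0.45],[[-467,-289.5,74],[0,0,0],0.45]]' 20
python3 - <<'E'
from s import *
import cv2
c=arm.calibration("wrist");print(c["world_from_camera"],c["mtx"][0])
im,d=arm.get_image("wrist");np.savez("w1.npz",im=im,d=d,**c)
cv2.imwrite("pics/w1.png",cv2.resize(im,(800,600),interpolation=cv2.INTER_CUBIC))
E
```

```text
t: 1.85
tcp_pos: [522.1, 114.5, 331.5]
tcp_rot: [3.141, 0.001, 2.848]
contact_force: [-1.1, -1.0, 0.1]
gripper_width: 42.4
grasp_force: 0.0
[[  0.3   0.9   0.3 448.7]
 [  1.   -0.3  -0.1 137. ]
 [ -0.    0.3  -1.  311.3]
 [  0.    0.    0.    1. ]] [297.3   0.  256.1]
```

View pics/w1.png

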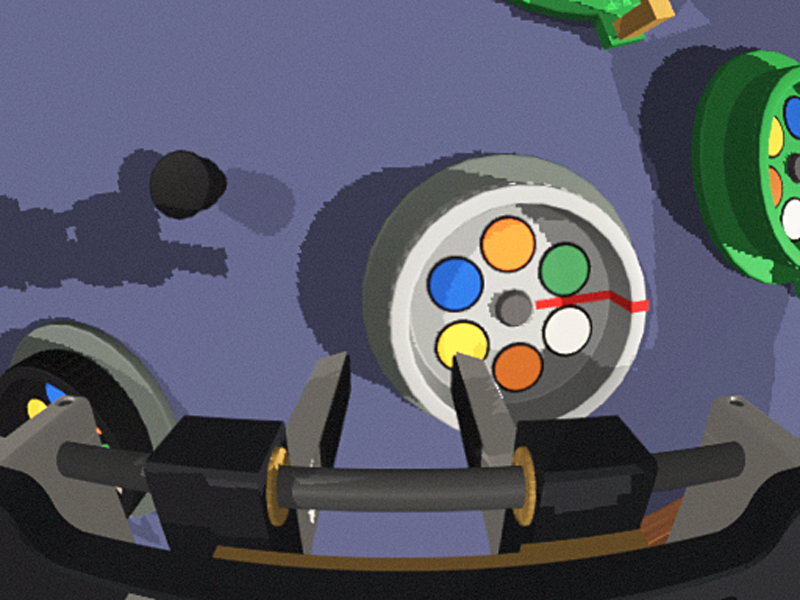

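The wrist view shows the fingers straddling the near-right rim, with the mark's outer end at (648,306) and the rim's left and top edges at (389,310) and (527,183). I'll check these against z=60.

```bash
python3 - <<'E'
from s import *
import cv2
w=np.load("w1.npz");K=w["mtx"];T=w["world_from_camera"]
P=[]
for x,y in((648,306),(389,310),(527,183),(440,216),(615,222),(647,300)):
    u=np.array([x*.64,y*.64])-.2-K[:2,2];r=np.hypot(*u);a=r/K[0,0]
    d=T[:3,:3]@[*(np.sin(a)*u/r),np.cos(a)];q=T[:3,3]+d*(60-T[2,3])/d[2];q=q[:2]
    print(q,np.hypot(*(q-[544.2,184.6])),np.arctan2(*(q-[544.2,184.6])[::-1]))
im,d=w["im"],w["d"];v,u=np.mgrid[:384,:512];U=np.stack([u-K[0,2],v-K[1,2]],-1);r=np.linalg.norm(U,axis=-1)+1e-9;a=r/K[0,0]
Pc=np.dstack([U/r[...,None]*np.tan(a)[...,None]*d[...,None],d])@T[:3,:3].T+T[:3,3]
rr=np.hypot(Pc[...,0]-544.2,Pc[...,1]-184.6);m=(d>0)&(rr>62)&(rr<88)&(abs(Pc[...,2]-60)<5)&(np.arange(384)[:,None]<225)
q=Pc[m];A=np.c_[2*q[:,:2],np.ones(len(q))];s=np.linalg.lstsq(A,(q[:,:2]**2).sum(1),rcond=None)[0]
print(m.sum(),np.median(q[:,2]),s[:2],np.sqrt(s[2]+s[0]**2+s[1]**2))
E
```

```text
[556.4 264.6] 80.91886557780279 1.418947401605168
[512.8 110.9] 80.08909679192381 -1.973205721295803
[465.6 204.2] 80.97501526309166 2.897400334544099
[470.5 152.7] 80.3598281037833 -2.7329482633124096
[499.9 251.4] 80.18608740919727 2.156153774501568
[552.4 264.4] 80.24264929907159 1.4684609333549998
3514 59.58157582137436 [541.9 184.8] 73.24789348175686
```

Three views agree on the centre, and the mark angle is 1.42. I'll descend so the tips are at about z 35, then grip.

```bash
python3 -m pendant '[[[0,0,25],[0,0,0],0.45],[[0,0,50],[0,0,0],0.45],[[0,0,70],[0,0,0],0.45],[[0,0,85],[0,0,0],0.45],[[0,0,96],[0,0,0],0.45],[[0,0,96],[0,0,0],0.45],[[0,0,96],[0,0,0],0.3],[[0,0,96],[0,0,0],0.2],[[0,0,96],[0,0,0],0.0],[[0,0,96],[0,0,0],0.0],[[0,0,96],[0,0,0],0.0],[[0,0,96],[0,0,0],0.0],[[0,0,96],[0,0,0],0.0]]' 15
python3 - <<'E'
from s import *
o=arm.get_obs();c=np.array([544.2,184.6]);r=R.from_euler("xyz",o["tcp_rot"])
v=o["tcp_pos"][:2]-c;print(v,np.hypot(*v),np.arctan2(v[1],v[0]))
for k in range(1,17):
    a=-1.175*k/16;q=R.from_euler("z",a).apply([*v,0])[:2]-v;s=r.inv().apply([*q,0]);print(f"[[{s[0]:.1f},{s[1]:.1f},0],[0,0,{-a:.3f}],0],",end="")
E
```

```text
t: 3.52
tcp_pos: [522.6, 113.9, 234.9]
tcp_rot: [3.141, 0.0, 2.847]
contact_force: [-1.2, 4.4, 2.5]
gripper_width: 12.7
grasp_force: 14.8
[-21.6 -70.7] 73.94894338146992 -1.8674653262757723
[[5.4,0.2,0],[0,0,0.073],0],[[10.8,0.8,0],[0,0,0.147],0],[[16.2,1.8,0],[0,0,0.220],0],[[21.4,3.2,0],[0,0,0.294],0],[[26.5,5.0,0],[0,0,0.367],0],[[31.5,7.1,0],[0,0,0.441],0],[[36.3,9.6,0],[0,0,0.514],0],[[41.0,12.5,0],[0,0,0.588],0],[[45.4,15.7,0],[0,0,0.661],0],[[49.5,19.2,0],[0,0,0.734],0],[[53.4,23.0,0],[0,0,0.808],0],[[57.0,27.0,0],[0,0,0.881],0],[[60.3,31.3,0],[0,0,0.955],0],[[63.2,35.9,0],[0,0,1.028],0],[[65.9,40.6,0],[0,0,1.102],0],[[68.1,45.6,0],[0,0,1.175],0],
```

```bash
python3 -m pendant '[[[5.4,0.2,0],[0,0,0.073],0],[[10.8,0.8,0],[0,0,0.147],0],[[16.2,1.8,0],[0,0,0.220],0],[[21.4,3.2,0],[0,0,0.294],0],[[26.5,5.0,0],[0,0,0.367],0],[[31.5,7.1,0],[0,0,0.441],0],[[36.3,9.6,0],[0,0,0.514],0],[[41.0,12.5,0],[0,0,0.588],0],[[45.4,15.7,0],[0,0,0.661],0],[[49.5,19.2,0],[0,0,0.734],0],[[53.4,23.0,0],[0,0,0.808],0],[[57.0,27.0,0],[0,0,0.881],0],[[60.3,31.3,0],[0,0,0.955],0],[[63.2,35.9,0],[0,0,1.028],0],[[65.9,40.6,0],[0,0,1.102],0],[[68.1,45.6,0],[0,0,1.175],0],[[68.1,45.6,0],[0,0,1.175],0],[[68.1,45.6,0],[0,0,1.175],0],[[68.1,45.6,0],[0,0,1.175],0]]'
python3 - <<'E'
from s import *
import cv2
o=arm.get_obs();v=o["tcp_pos"][:2]-[544.2,184.6];print(np.hypot(*v),np.arctan2(v[1],v[0]),o["joints"])
c=arm.calibration("wrist");im,d=arm.get_image("wrist");np.savez("w2.npz",im=im,d=d,**c)
cv2.imwrite("pics/w2.png",cv2.resize(im,(800,600),interpolation=cv2.INTER_CUBIC))
im,d=arm.get_image("top");cv2.imwrite("pics/t2.png",cv2.resize(im[110:230,180:310],(780,720),interpolation=cv2.INTER_CUBIC)[:600])
E
```

```text
t: 5.9
tcp_pos: [470.7, 176.9, 234.9]
tcp_rot: [3.141, -0.0, 1.674]
contact_force: [-2.2, 3.7, 5.6]
gripper_width: 12.4
grasp_force: 14.8
73.93511009138408 -3.0376918179853485 [0.3 0.4 1.8 0.  0.9 0.2]
```

View pics/w2.png

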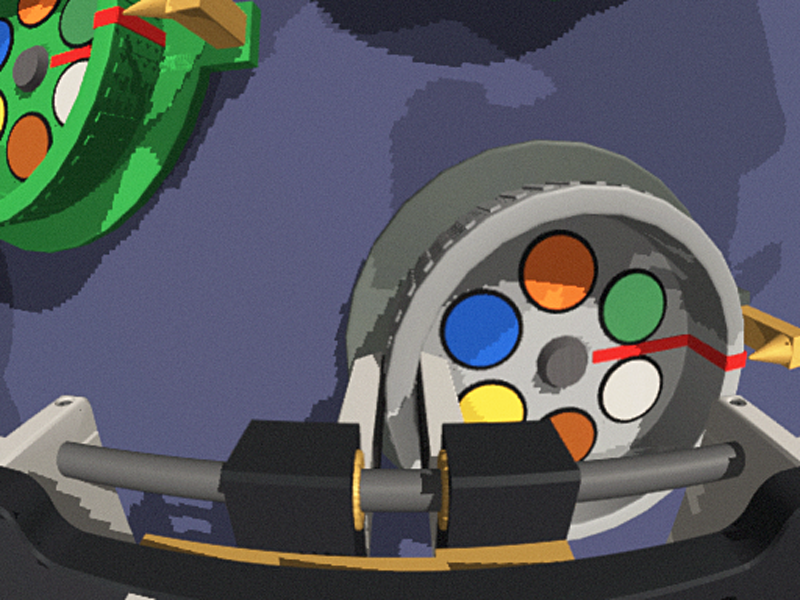

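The mark now meets the pointer: its outer end is at about (746,359) and the cone tip at about (750,355). I'll enlarge this to check the residual.

```bash
python3 - <<'E'
import numpy as np,cv2
im=np.load("w2.npz")["im"];cv2.imwrite("pics/c2.png",cv2.resize(im[195:255,432:512],(800,600),interpolation=cv2.INTER_CUBIC))
E
```

```text
(no output)
```

View pics/c2.png

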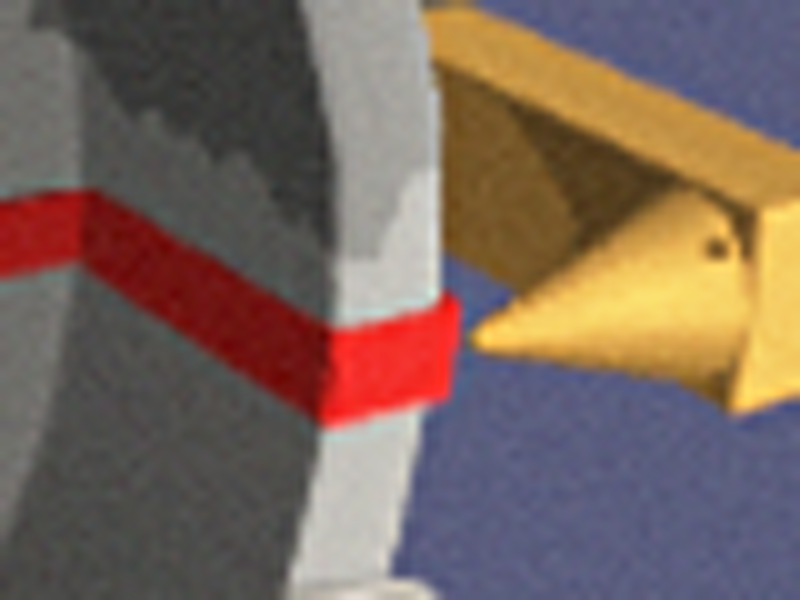

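View pics/t2.png

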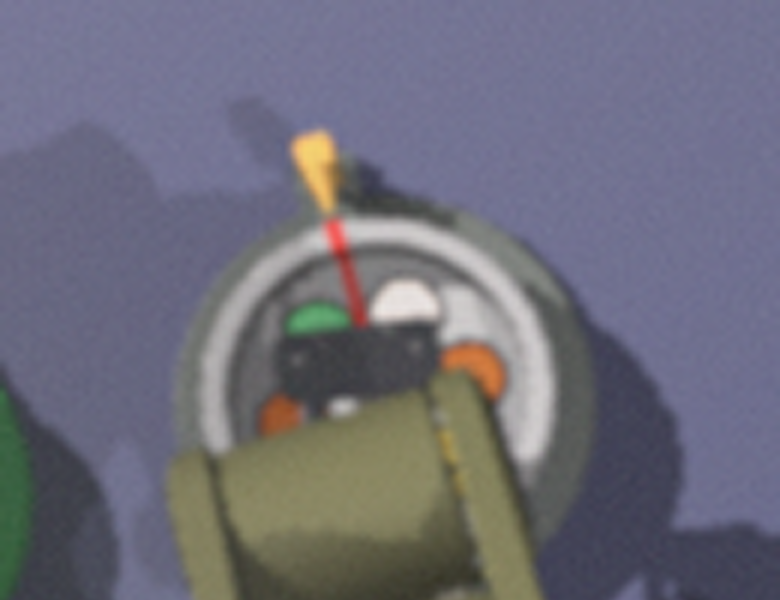

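In the crop the mark's outer end is centred at (452,348). Its line runs on to (472,344), and the tip is at (472,338), so the residual is about 0.4 mm. The top view agrees. I'll release and lift clear.

```bash
python3 -m pendant '[[[0,0,0],[0,0,0],0.2],[[0,0,0],[0,0,0],0.3],[[0,0,0],[0,0,0],0.4],[[0,0,0],[0,0,0],0.4],[[0,0,0],[0,0,0],0.4],[[0,0,-15],[0,0,0],0.4],[[0,0,-40],[0,0,0],0.4],[[0,0,-80],[0,0,0],0.4],[[0,0,-110],[0,0,0],0.4],[[0,0,-120],[0,0,0],0.4],[[0,0,-120],[0,0,0],0.4],[[0,0,-120],[0,0,0],0.4]]'
python3 - <<'E'
from s import *
import cv2
c=arm.calibration("wrist");im,d=arm.get_image("wrist");np.savez("w3.npz",im=im,d=d,**c)
t,_=arm.get_image("top")
a=cv2.resize(im[140:340,300:500],(400,400),interpolation=cv2.INTER_CUBIC);b=cv2.resize(t[120:220,190:290],(400,400),interpolation=cv2.INTER_CUBIC)
cv2.imwrite("pics/f3.png",cv2.hconcat([a,b]))
E
```

```text
t: 7.5
tcp_pos: [470.5, 176.9, 353.5]
tcp_rot: [-3.14, 0.0, 1.672]
contact_force: [-0.2, -0.4, 0.2]
gripper_width: 37.6
grasp_force: 0.0
```

View pics/f3.png

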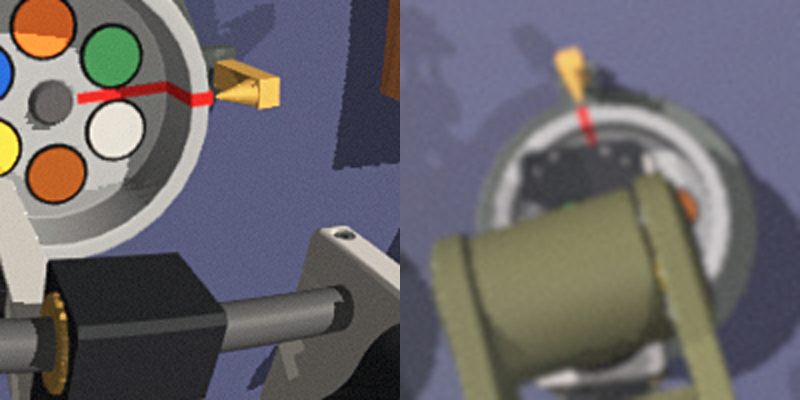

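After release, the mark's end is at (212,99) and the tip at about (214,96), and the gripper is clear. I'll take one last enlargement.

```bash
python3 - <<'E'
import numpy as np,cv2
im=np.load("w3.npz")["im"];cv2.imwrite("pics/c3.png",cv2.resize(im[172:202,380:420],(800,600),interpolation=cv2.INTER_CUBIC))
E
```

```text
(no output)
```

View pics/c3.png

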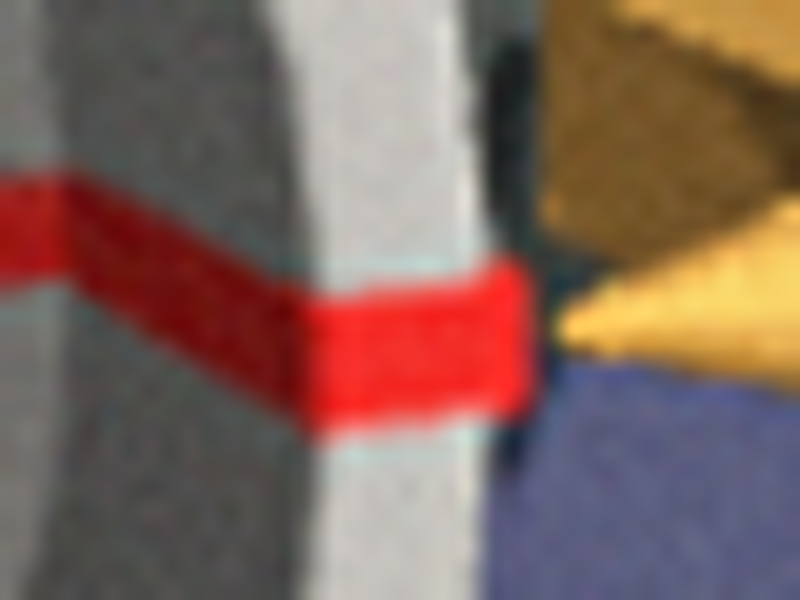

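The mark line runs on to (555,337) and the tip is at (555,330). With the 7 mm mark about 140 px wide here, that is roughly 0.4 mm off, so the mark is aligned. I'll hand the job in.

```bash
python3 -c "
from rig import arm
print(arm.close_job())"
```

```text
the job is handed in; nothing more can be done
None
```

I turned the silver wheel about 1.18 rad clockwise, so its red mark faces its brass pointer to within about 0.4 mm; the gripper is clear, the black wheel was not touched, and the job was handed in at about 8 s.

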